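Fit a lathe tool rest into its two-collar holder and hold it at height

ROBOT

A 6-joint arm with a two-finger parallel gripper is mounted at the origin on the work surface. World frame = base frame: x ahead of the robot, y to its left, z up, the work surface at z = 0. Lengths are in m, angles in rad, forces in N, time in s.
With the tool pointing down it reaches from about 0.25 to 0.725 m from the base axis. Payload 4 kg.
Tool frame: the origin (TCP) lies between the finger pads; the fingertips stand 17 mm ahead of it and the grasp point (between the pads) lies 2 mm behind it; z points along the fingers, y is the line along which they close (so a half turn about z gives the same grasp; the last joint's range is limited). The gripper opens to 85 mm and grips with 20 to 120 N. Pads are 22 mm wide; open, the fingers measure 114 mm over their backs; the gripper's body (76 mm by 85 mm) begins 54 mm behind the grasp point. The pads swing forward as they close: fully open they stand 13 mm farther back than shut.
Start: joints at [-1.204, 0.241, 0.005, 1.335, 0, 1.571], TCP at [0.179, -0.467, 0.248] pointing down, gripper open.
Joint ranges: [-2.72, 2.72], [-1.05, 1.87], [-1.09, 1.28], [-1.99, 2.15], [-1.42, 1.44], [-3.14, 3.14]. Speed limits (rad/s): [2.79, 2.79, 3.14, 3.14, 3.14, 3.14].

INTERFACE

Orientations are given as a unit quaternion [x, y, z, w].
In Python, from bench import state, snapshot, close_job gives the robot as it stands. The module is installed in compiled form; this text tells all that it offers.
- The arm moves only by the tool send_rows, never from a script. Its argument "moves" is a list of rows, each an object with "offset": the shift along the tool's x, y, z normalised to -1 to 1, where 1 is 0.1 m, a list of three; "twist": the turn, a rotation vector about the tool's x, y, z normalised to -1 to 1, where 1 is 60 degrees, a list of three. In form: [{"offset": [x, y, z], "twist": [rx, ry, rz]}, ...]. A call has 1 to 10 rows; each row is the pose to reach, as a shift and turn from the pose commanded when the call began, along the tool's axes at that moment; what a row does not reach only later rows make up. A row lasts 1/8 s, in which the tool goes at most 62.5 mm and 10.7 degrees, less where a joint would pass 70% of its speed; a pose out of reach is approached as far as the arm can. A call with a number of a shift or a turn outside -1 to 1 is refused whole. A call with a gripper value outside its range is refused whole. "jaw" is the closure, from 0 (fully open) to 1 (shut), set as the call begins (left out, the last holds). The fingers move at their own pace and stop on an object; "grip_force" is the grip in N (left out, the last holds). Time passes only in rows, so rows that repeat a pose let the fingers close. It gives the time, the measured TCP pose, the force, the opening and the grip force at its end, in the units of the state.
- state(): the state, without advancing time (a new reading comes with each control period).
- snapshot(name): name is "side" or "top" or "wrist"; returns a dict with "image" (384x512x3 uint8, blue, green, red), "vfov" (degrees; the focal length in pixels is half the picture's height over the tangent of half this angle, whatever the lens; pixels are square), "cx", "cy" (the principal point, pixels), "eye" and "rotation" of the camera in the world. Camera axes: x right, y up, looking along -z (the intrinsics and any distortion apply to the point x, -y, -z); pixel columns grow to the right and rows downward; lengths in m; the calibration is good to about 2 mm. A picture is of the moment at which its call begins. There is no depth.
- close_job(): hands the job in; it is judged then, once.
The state is a dict: "t": time; "qpos": joint angles; "joint_vel": joint speeds; "effort": joint torques, N m; "tool_pos": TCP position; "eef_rot": TCP orientation; "ft_force": force on the tool from outside, world axes, zero at the start; "moment": the same for the moment, N m; "grip_width": finger opening in m; "gripper_force": force on a finger pad.
Only numpy, scipy, OpenCV 4.12 (cv2) and the standard library are available. Lean on these libraries where they do the work, as an engineer would, in place of code of your own. Each camera call takes 0.05 s, during which the arm holds its last target. There are 200 camera calls.

TASK

Take the long-barred tool rest out of the wooden block and thread its post down through both collars of the tool-rest holder, the upper one first. Finish while still holding it there, with its bar parallel to the lathe bed and about 30 mm clear above the upper collar, so that a colleague can tighten the clamps. Do not let go of it, and leave the short tool rest and the other things on the bench alone.

Things in the scene. Friction and masses are not known exactly. Their poses are not given: they have to be found in the camera images.
- rest_long: Tool rest to fit, a steel T of 0.35-0.7 kg (sizes in mm): round post, diameter 16, length 125, lowest 8 tapering to diameter 8; on top a flat bar 150 long (y), 12 thick (x), 28 tall, with an 11 mm rod on its upper edge. Origin: post's lower end; z up the post, y along the bar. Bar spans z 125-153, centred on the post. Starts upright in either block hole. Grip the bar's middle, from above.
- rest_short: Another tool rest, to be left alone: the same shape with an 80 mm long bar and a 95 mm long post (130 mm overall). Origin and axes as for the long one. Stands in the other hole of the block.
- rack: Fixed wooden storage block, 90 (x) by 210 (y) by 80 (z) mm, origin at the centre of its underside. Two vertical holes, 17.5 mm in diameter and 70 mm deep (floor 10 mm above the bench), on its y axis 55 mm either side of the centre. It stands left or right of the robot's midline, the holder on the other side.
- holder: Fixed tool-rest holder (mm): two steel collars, 50 by 50 by 20, one straight above the other (z 100-120 and 40-60 mm), on white arms from a column (x -125 to -85, 120 high) on a piece of lathe bed (x -160 to -50, 40 high, 200 long). Vertical through bores, diameter 20, 3 mm chamfer. Origin: on the bench under the bore axis; y along the bed. Black clamp levers lie below the upper collar's top.
- upper_mouth (a point): Centre of the upper collar's bore at its top face, 120 mm above the bench. Axes as the holder's.
- lower_mouth (a point): Centre of the lower collar's bore at its top face, 60 mm above the bench, straight under upper_mouth. Axes as the holder's.
- wax_tin: Bystander: closed round tin, 60 mm in diameter, 50 mm tall, between block and holder, nearer the robot. Origin at the centre of its underside.
- spindle: Bystander: turned dark wooden spindle, 240 mm long and 37 mm thick, lying along its y axis at the far side of the bench. Origin under its middle.
- mallet: Bystander: wooden mallet lying at the far side of the bench, head 55 by 90 by 50 mm, handle 24 mm thick, 235 mm overall along its y axis. Origin at bench level, near its middle.
Not all that is in view belongs to the job. What is shaped like the rest_long but orange is not meant.

How it is judged:
By the outcome, as a careful person would: the job done as asked, in the order asked, and still so for the second after the job is handed in, while the arm keeps its last pose, push and grip.
It also fails if it takes over 64 s, if anything falls off the work surface, if the arm or the gripper's body presses on something with over 40 N, if the wrist force passes 120 N, or if a joint passes its speed limit or range.

## Working session

There is one attempt and no reset: what is moved stays moved. The work goes in short steps, Python scripts to look and compute and a tool call to move; the robot and the scene stay as the last step left them, time stands still between calls to the robot, and variables do not carry over. Pictures are saved under pics/ and viewed, at most 10 in all, crops included, and the job is handed in when it is done.

Besides the shell and the picture viewer there is one more tool, called by a JSON object that holds its "fn" and its "kwargs", one argument or row to a line. send_rows: Moves the arm, as the interface text tells. Scaled input: -1 to 1 covers 0.1 m each way for a shift and 60 degrees each way for a turn. Its arguments: {"type":"object","properties":{"moves":{"type":"array"},"jaw":{"type":"number"},"grip_force":{"type":"number"}},"required":["moves"]}

```bash
mkdir -p pics
python3 - <<'E'
from bench import state,snapshot
import cv2,numpy as np,pickle
d={}
for n in("side","top","wrist"):
    s=snapshot(n);d[n]=s;cv2.imwrite(f"pics/{n}0.png",s["image"])
    print(n,{k:(np.round(v,4).tolist() if not isinstance(v,str) else v) for k,v in s.items() if k!="image"})
pickle.dump(d,open("d0.pkl","wb"))
print(state())
E
```

```text
side {'vfov': 45.6818, 'cx': 263.0844, 'cy': 186.9656, 'eye': [0.3149, 0.8725, 0.7767], 'rotation': [-0.0652, 0.4324, 0.886, -0.1541]}
top {'vfov': 57.5088, 'cx': 256.2744, 'cy': 190.9974, 'eye': [0.3799, 0.0282, 0.9746], 'rotation': [-0.0688, 0.0782, 0.7427, -0.6615]}
wrist {'vfov': 62.9587, 'cx': 256.6078, 'cy': 191.2014, 'eye': [0.2444, -0.4417, 0.3719], 'rotation': [-0.1149, 0.0795, -0.561, 0.816]}
{'t': 0.15, 'qpos': array([-1.20396823e+00,  2.41227231e-01,  4.07312674e-03,  1.33519392e+00,
       -1.27470913e-05,  1.57080022e+00]), 'joint_vel': array([ 1.97721621e-04, -1.61586455e-03,  3.78568782e-03, -2.85872876e-03,
       -1.49035351e-05, -1.82816901e-03]), 'effort': array([-2.44582761e-04, -3.72634041e+01,  2.52638966e+01,  1.23629815e-02,
       -5.87357619e-06,  2.23665097e-05]), 'tool_pos': array([ 0.1791702 , -0.46633383,  0.24763883]), 'eef_rot': array([ 9.83226804e-01,  1.82385445e-01, -1.47773224e-04, -7.61672800e-04]), 'ft_force': array([0.64566472, 0.07162897, 0.47677964]), 'moment': array([-0.03040176,  0.00522171, -0.02292475]), 'gripper_force': 0.0, 'grip_width': 0.08502048753223317}
```

View pics/top0.png

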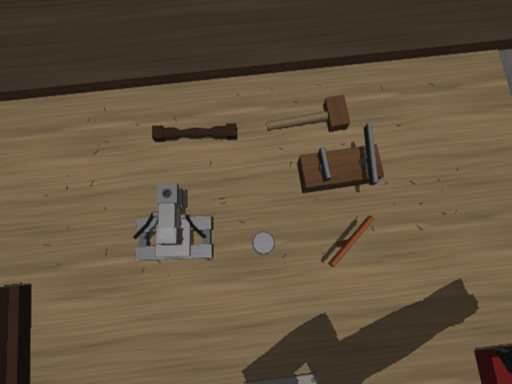

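View pics/side0.png

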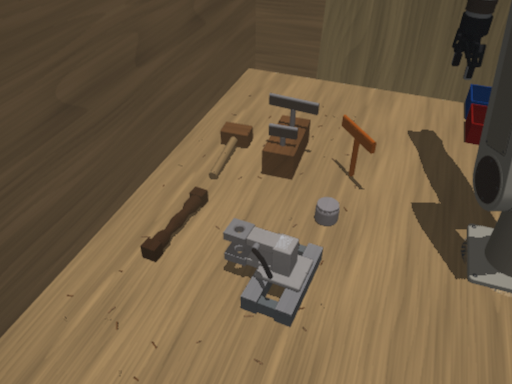

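The top view shows the block on the right with the long rest in its outer hole (bar from about (369,125) to (374,182)). The short rest is at (325,163) and the orange decoy at (352,240). The holder is on the left with its bore near (167,193), and the tin is at (263,243). The side view agrees: long bar at (293,104), bore at (239,230).

```bash
cat > h.py <<'E'
import numpy as np,cv2
from scipy.spatial.transform import Rotation as R
def ray(s,u,v):
    f=192/np.tan(np.radians(s["vfov"]/2))
    d=np.array([(u-s["cx"])/f,-(v-s["cy"])/f,-1])
    return np.array(s["eye"]),R.from_quat(s["rotation"]).apply(d)
def plane(s,u,v,z):
    e,d=ray(s,u,v);return e+d*(z-e[2])/d[2]
def proj(s,p):
    f=192/np.tan(np.radians(s["vfov"]/2))
    c=R.from_quat(s["rotation"]).inv().apply(np.array(p)-s["eye"])
    return s["cx"]-f*c[0]/c[2],s["cy"]+f*c[1]/c[2]
def tri(obs):
    A=np.zeros((3,3));b=np.zeros(3)
    for s,u,v in obs:
        e,d=ray(s,u,v);d/=np.linalg.norm(d);P=np.eye(3)-np.outer(d,d);A+=P;b+=P@e
    return np.linalg.solve(A,b)
E
python3 - <<'E'
import pickle,cv2,numpy as np
from h import *
d=pickle.load(open("d0.pkl","rb"))
t,s=d["top"]["image"],d["side"]["image"]
def crop(i,x,y,w,h,k):return cv2.resize(i[y:y+h,x:x+w],None,fx=k,fy=k,interpolation=cv2.INTER_CUBIC)
a=np.hstack([crop(t,130,170,95,95,4),crop(t,295,115,95,95,4)])
b=np.hstack([crop(s,215,210,95,50,4),crop(s,258,85,95,50,4)])
m=np.vstack([a,b]);m=np.clip(m*1.5,0,255).astype(np.uint8);print(m.shape)
cv2.imwrite("pics/c.png",m)
for n,z,u,v in[("top",.12,167,193),("side",.12,239,230),("top",.17,369,125),("top",.17,374,182),("side",.17,293,104)]:
    print(n,plane(d[n],u,v,z))
E
```

```text
(580, 760, 3)
top [0.58020219 0.22778586 0.12      ]
side [0.57865957 0.23355472 0.12      ]
top [ 0.68150182 -0.28590911  0.17      ]
top [ 0.53870489 -0.27157947  0.17      ]
side [ 0.60494542 -0.24651445  0.17      ]
```

View pics/c.png

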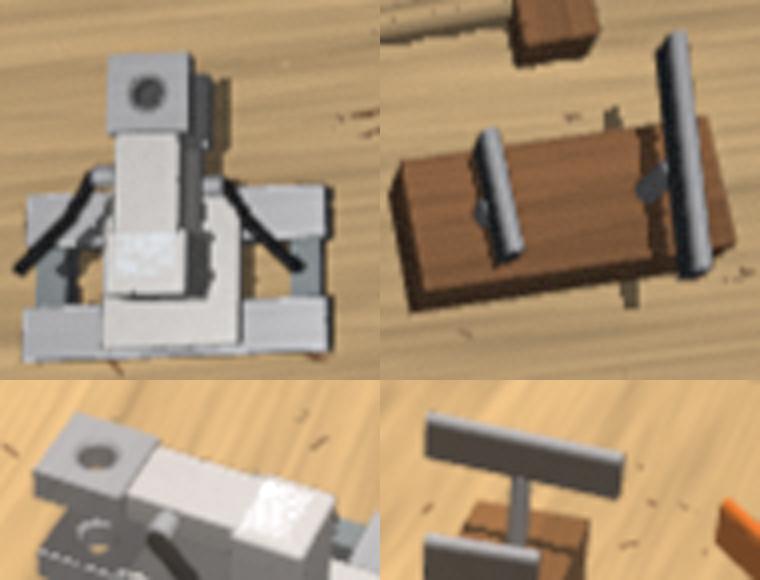

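Run:
```python
import pickle
from h import *
d=pickle.load(open("d0.pkl","rb"));T,S=d["top"],d["side"]
def c(x,y,ox,oy):return (x+.5)/4-.5+ox,(y+.5)/4-.5+oy
# long bar rod ends (top ridge) : top view & side view
tA=c(679-380,35,295,115);tB=c(699-380,270,295,115)
sA=c(430-380,414-380,258,85);sB=c(623-380,456-380,258,85)
for a,b in((tA,sA),(tB,sB)):print("rod end",tri([(T,*a),(S,*b)]),plane(T,*a,.168),plane(S,*b,.168))
b1,b2=c(148,93,130,170),c(97,457-380,215,210)
print("bore",tri([(T,*b1),(S,*b2)]),plane(T,*b1,.12),plane(S,*b2,.12))
print("collar");[print(plane(T,*c(x,y,130,170),.12)) for x,y in((107,57),(189,52),(190,131),(108,135))]
[print(plane(S,*c(x,y-380,215,210),.12)) for x,y in((82,412),(161,438),(126,489),(34,472))]
p,q=[plane(T,*c(x,y,130,170),.04) for x,y in((22,358),(330,350))];print("bed",np.degrees(np.arctan2(*(p-q)[:2])),p,q)
# block top-right & decoy line fit by mask
i=T["image"].astype(int);m=((i.max(2)-i.min(2))<25)&(i.max(2)>60)
y,x=np.nonzero(m[118:195,360:385]);r=cv2.fitLine(np.float32(np.c_[x+360,y+118]),cv2.DIST_HUBER,0,.01,.01).ravel();print(len(x),r)
p,q=plane(T,r[2]-r[0]*20,r[3]-r[1]*20,.165),plane(T,r[2]+r[0]*20,r[3]+r[1]*20,.165);print((p+q)/2,np.degrees(np.arctan((p-q)[1]/(p-q)[0])))
```

```text
rod end [ 0.68624597 -0.28783099  0.16936909] [ 0.68633742 -0.28837877  0.168     ] [ 0.68754114 -0.29062242  0.168     ]
rod end [ 0.5380395  -0.27186904  0.17143082] [ 0.5386972  -0.27315158  0.168     ] [ 0.53932241 -0.27835917  0.168     ]
bore [0.58086852 0.22902307 0.11850987] [0.5806277  0.22869415 0.12      ] [0.58015287 0.23049256 0.12      ]
collar
[0.60660274 0.25276224 0.12      ]
[0.60390708 0.20151721 0.12      ]
[0.55360348 0.20435575 0.12      ]
[0.55693714 0.25495488 0.12      ]
[0.60058175 0.20076352 0.12      ]
[0.55384838 0.20525699 0.12      ]
[0.55751883 0.24739953 0.12      ]
[0.60647759 0.25219322 0.12      ]
bed 5.160114689646548 [0.43172713 0.34055538 0.04      ] [0.4135856  0.13966421 0.04      ]
282 [1.1641103e-01 9.9320114e-01 3.7237552e+02 1.5272670e+02]
[ 0.61257096 -0.28303565  0.165     ] -4.148584532100245
```

{"fn": "send_rows", "kwargs": {
  "moves": [
    {"offset": [0.5, 0, 0], "twist": [0, 0, 0]},
    {"offset": [1, -0.04, 0], "twist": [0, 0, 0]}
  ],
  "jaw": 0
}}

```text
t: 0.4
tool_pos: [0.2717, -0.427, 0.2479]
eef_rot: [0.983, 0.181, -0.0, -0.0]
ft_force: [0.5, 0.1, 0.1]
grip_width: 0.0851
gripper_force: 0.0
```

{"fn": "send_rows", "kwargs": {
  "moves": [
    {"offset": [0.5, 0, 0], "twist": [0, 0, 0]},
    {"offset": [1, -0.04, 0], "twist": [0, 0, 0]}
  ]
}}

```text
t: 0.65
tool_pos: [0.3644, -0.3868, 0.248]
eef_rot: [0.983, 0.182, -0.0, -0.0]
ft_force: [-0.0, -0.2, -0.8]
grip_width: 0.0854
gripper_force: 0.0
```

{"fn": "send_rows", "kwargs": {
  "moves": [
    {"offset": [0.5, 0, 0], "twist": [0, 0, 0]},
    {"offset": [1, -0.04, 0], "twist": [0, 0, 0]},
    {"offset": [1, -0.04, 0], "twist": [0, 0, 0]}
  ]
}}

```text
t: 1.02
tool_pos: [0.4577, -0.346, 0.2473]
eef_rot: [0.983, 0.185, -0.0, -0.001]
ft_force: [-0.5, -0.5, 0.1]
grip_width: 0.0855
gripper_force: 0.0
```

{"fn": "send_rows", "kwargs": {
  "moves": [
    {"offset": [0.5, 0, 0], "twist": [0, 0, 0.15]},
    {"offset": [0.9, -0.04, 0], "twist": [0, 0, 0.3]},
    {"offset": [0.9, -0.04, 0], "twist": [0, 0, 0.45]},
    {"offset": [0.9, -0.04, 0], "twist": [0, 0, 0.45]},
    {"offset": [0.9, -0.04, 0], "twist": [0, 0, 0.45]}
  ]
}}

```text
t: 1.65
tool_pos: [0.5367, -0.3125, 0.2483]
eef_rot: [0.999, -0.052, -0.0, -0.0]
ft_force: [-0.0, -0.4, 0.4]
grip_width: 0.0854
gripper_force: 0.0
```

Run:
```python
from bench import state,snapshot
import pickle
from h import *
s=snapshot("wrist");pickle.dump(s,open("w1.pkl","wb"));cv2.imwrite("pics/w1.png",s["image"])
st=state();print(st["t"],st["tool_pos"],R.from_quat(st["eef_rot"]).as_matrix().round(4),st["qpos"],s["eye"])
print(s["vfov"],s["rotation"],proj(s,[.612,-.28,.165]))
```

```text
1.7 [ 0.53680184 -0.31256866  0.2483924 ] [[ 9.946e-01 -1.039e-01 -3.000e-04]
 [-1.039e-01 -9.946e-01  0.000e+00]
 [-3.000e-04  0.000e+00 -1.000e+00]] [-5.27223703e-01  4.89211800e-01  3.66817995e-01  1.44864157e+00
 -1.38855160e-04  2.71840704e+00] [ 0.60631237 -0.32032082  0.37264374]
62.95869513010964 [ 0.0938005  -0.10374841  0.73569854 -0.66271064] (np.float64(192.35030926386156), np.float64(98.41592525949983))
```

View pics/w1.png

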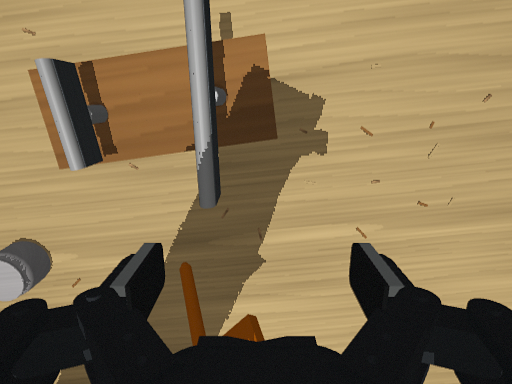

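The wrist view shows the long bar's rod from (197,0) to (208,205), nearly parallel to the fingers' symmetry plane. The orange decoy is near (220,330), under the gripper. I'll centre over the bar.

{"fn": "send_rows", "kwargs": {
  "moves": [
    {"offset": [0.4, -0.2, 0], "twist": [0, 0, 0]},
    {"offset": [0.71, -0.4, 0], "twist": [0, 0, 0]},
    {"offset": [0.71, -0.4, 0], "twist": [0, 0, 0]},
    {"offset": [0.71, -0.4, 0], "twist": [0, 0, 0]},
    {"offset": [0.71, -0.4, 0], "twist": [0, 0, 0]}
  ]
}}

```text
t: 2.33
tool_pos: [0.6114, -0.2805, 0.2487]
eef_rot: [0.999, -0.053, -0.0, 0.0]
ft_force: [-0.7, -0.9, -0.3]
grip_width: 0.0855
gripper_force: 0.0
```

Run:
```python
from bench import state,snapshot
import pickle
from h import *
s=snapshot("wrist");pickle.dump(s,open("w2.pkl","wb"));cv2.imwrite("pics/w2.png",s["image"])
st=state();print(st["t"],st["tool_pos"],R.from_quat(st["eef_rot"]).as_matrix().round(4))
i=s["image"].astype(int);m=((i.max(2)-i.min(2))<22)&(i.max(2)>75)
for r in range(10,300,20):
    x=np.nonzero(m[r,150:350])[0]+150
    if len(x):
        a,b=plane(s,x[0],r,.165),plane(s,x[-1],r,.165);print(r,x[0],x[-1],len(x),a[:2].round(4),b[:2].round(4))
```

```text
2.375 [ 0.6114521  -0.28045378  0.24881318] [[ 9.944e-01 -1.055e-01  2.000e-04]
 [-1.055e-01 -9.944e-01 -3.000e-04]
 [ 2.000e-04  2.000e-04 -1.000e+00]]
90 251 266 16 [ 0.6879 -0.2857] [ 0.6868 -0.2951]
110 252 266 15 [ 0.6756 -0.285 ] [ 0.6747 -0.2939]
130 252 267 16 [ 0.663  -0.2836] [ 0.662  -0.2933]
150 253 267 15 [ 0.6499 -0.2828] [ 0.6489 -0.2921]
170 253 267 15 [ 0.6364 -0.2813] [ 0.6354 -0.2907]
190 251 270 17 [ 0.6226 -0.2784] [ 0.6212 -0.2914]
210 254 268 15 [ 0.6078 -0.2789] [ 0.6068 -0.2887]
230 256 268 13 [ 0.5926 -0.2787] [ 0.5917 -0.2872]
250 256 269 14 [ 0.5769 -0.277 ] [ 0.5759 -0.2864]
270 256 269 14 [ 0.5606 -0.2752] [ 0.5596 -0.2849]
290 257 269 13 [ 0.5436 -0.2742] [ 0.5426 -0.2832]
```

View pics/w2.png

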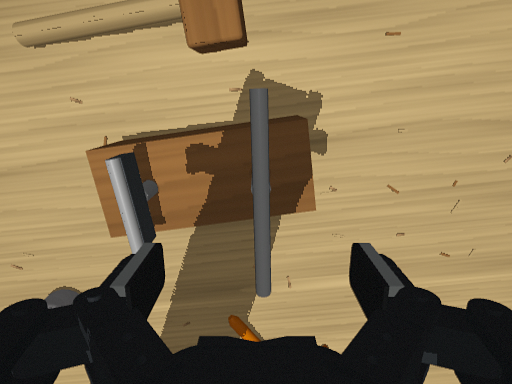

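The view shows the bar between the open fingers, about 6 px right of centre (columns 256–269), with the short rest clear on the left at (130,200). I'll correct that, descend and grip.

{"fn": "send_rows", "kwargs": {
  "moves": [
    {"offset": [0.015, 0.04, 0.2], "twist": [0, 0, -0.023]},
    {"offset": [0.015, 0.04, 0.45], "twist": [0, 0, -0.023]},
    {"offset": [0.015, 0.04, 0.7], "twist": [0, 0, -0.023]},
    {"offset": [0.015, 0.04, 0.9], "twist": [0, 0, -0.023]},
    {"offset": [0.015, 0.04, 0.94], "twist": [0, 0, -0.023]},
    {"offset": [0.015, 0.04, 0.94], "twist": [0, 0, -0.023]},
    {"offset": [0.015, 0.04, 0.94], "twist": [0, 0, -0.023]}
  ]
}}

```text
t: 3.25
tool_pos: [0.614, -0.2842, 0.1558]
eef_rot: [0.999, -0.04, 0.001, 0.0]
ft_force: [-0.4, -0.4, -0.4]
grip_width: 0.0854
gripper_force: 0.0
```

{"fn": "send_rows", "kwargs": {
  "moves": [
    {"offset": [0, 0, 0], "twist": [0, 0, 0]},
    {"offset": [0, 0, 0], "twist": [0, 0, 0]},
    {"offset": [0, 0, 0], "twist": [0, 0, 0]},
    {"offset": [0, 0, 0], "twist": [0, 0, 0]},
    {"offset": [0, 0, 0], "twist": [0, 0, 0]},
    {"offset": [0, 0, 0], "twist": [0, 0, 0]},
    {"offset": [0, 0, 0], "twist": [0, 0, 0]},
    {"offset": [0, 0, 0], "twist": [0, 0, 0]}
  ],
  "jaw": 1,
  "grip_force": 80
}}

```text
t: 4.25
tool_pos: [0.6136, -0.2837, 0.1545]
eef_rot: [0.999, -0.04, 0.0, 0.0]
ft_force: [0.2, 0.5, 1.0]
grip_width: 0.0102
gripper_force: 79.0
```

{"fn": "send_rows", "kwargs": {
  "moves": [
    {"offset": [0, 0, -0.1], "twist": [0, 0, 0]},
    {"offset": [0, 0, -0.25], "twist": [0, 0, 0]},
    {"offset": [0, 0, -0.4], "twist": [0, 0, 0]},
    {"offset": [0, 0, -0.6], "twist": [0, 0, 0]},
    {"offset": [0, 0, -0.8], "twist": [0, 0, 0]},
    {"offset": [0, 0, -1], "twist": [0, 0, 0]},
    {"offset": [0, 0, -1], "twist": [0, 0, 0]}
  ]
}}

```text
t: 5.12
tool_pos: [0.614, -0.284, 0.2574]
eef_rot: [0.999, -0.04, 0.002, 0.001]
ft_force: [0.8, -0.0, -4.9]
grip_width: 0.0101
gripper_force: 78.5
```

Run:
```python
from bench import state,snapshot
import pickle
from h import *
st=state();print(st["t"],st["tool_pos"],R.from_quat(st["eef_rot"]).as_matrix().round(4),st["qpos"],st["ft_force"],st["moment"],st["grip_width"])
a=snapshot("side");b=snapshot("top");pickle.dump((a,b),open("l.pkl","wb"))
p=st["tool_pos"]
for k in(a,b):print(proj(k,p),proj(k,p-[0,0,.145]))
c=lambda i,x,y,w,h:cv2.resize(i[y:y+h,x:x+w],None,fx=4,fy=4,interpolation=cv2.INTER_CUBIC)
cv2.imwrite("pics/l.png",np.clip(1.4*np.hstack([c(a["image"],240,40,100,140),c(b["image"],320,80,100,140)]),0,255))
```

```text
5.125 [ 0.61400743 -0.28397208  0.25735846] [[ 0.9968 -0.0803  0.0037]
 [-0.0803 -0.9968 -0.0018]
 [ 0.0038  0.0015 -1.    ]] [-4.33159361e-01  6.12051078e-01  5.93666462e-01  1.54831459e+00
 -7.62123152e-05  2.78882791e+00] [ 0.75205365 -0.04459166 -4.92683292] [-0.00910439  0.00814478  0.02298538] 0.010108551460711561
(np.float64(295.4944740176101), np.float64(68.9798952916061)) (np.float64(292.4751266937782), np.float64(115.38718821262478))
(np.float64(386.54889230528), np.float64(138.37162695953305)) (np.float64(365.9308342711778), np.float64(158.36103817358614))[ WARN:0@1.631] global loadsave.cpp:1063 imwrite_ Unsupported depth image for selected encoder is fallbacked to CV_8U.
```

View pics/l.png

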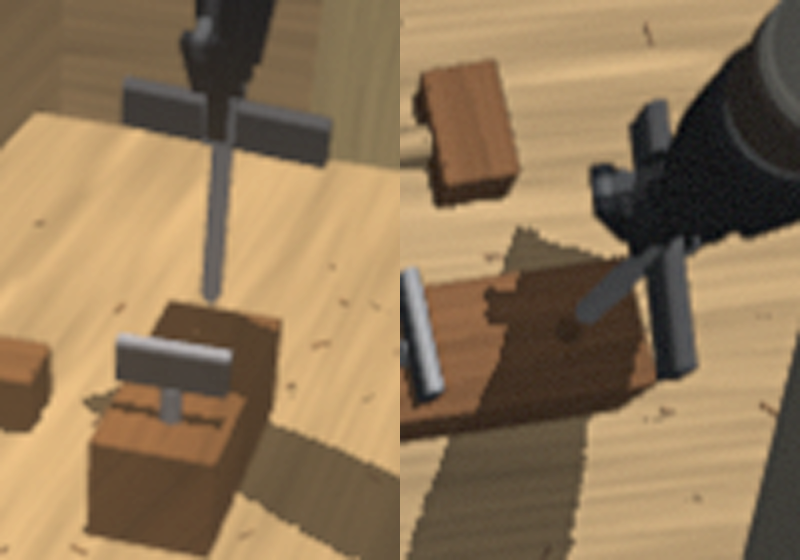

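The rest is held upright and clear of the block. The post tip is within about 1 px of prediction in both views: side (293,114), top (365,159). I'll carry it across.

{"fn": "send_rows", "kwargs": {
  "moves": [
    {"offset": [-0.2, 0, -0.2], "twist": [0, 0, 0]},
    {"offset": [-0.4, 0, -0.5], "twist": [0, 0, 0]},
    {"offset": [-0.6, 0, -0.8], "twist": [0, 0, 0]},
    {"offset": [-0.6, 0, -0.8], "twist": [0, 0, 0]}
  ]
}}

```text
t: 5.72
tool_pos: [0.5531, -0.2792, 0.3371]
eef_rot: [0.999, -0.041, 0.002, 0.001]
ft_force: [0.6, 0.3, -4.7]
grip_width: 0.0108
gripper_force: 78.6
```

{"fn": "send_rows", "kwargs": {
  "moves": [
    {"offset": [0, -0.25, 0], "twist": [0, 0, 0]},
    {"offset": [0, -0.6, 0], "twist": [0, 0, 0]},
    {"offset": [0, -1, 0], "twist": [0, 0, 0]}
  ]
}}

```text
t: 6.1
tool_pos: [0.5615, -0.1784, 0.3315]
eef_rot: [0.999, -0.041, -0.002, -0.001]
ft_force: [0.6, 0.8, -4.7]
grip_width: 0.0106
gripper_force: 78.6
```

{"fn": "send_rows", "kwargs": {
  "moves": [
    {"offset": [0, -0.33, 0], "twist": [0, 0, 0]},
    {"offset": [0, -0.67, 0], "twist": [0, 0, 0]},
    {"offset": [0, -1, 0], "twist": [0, 0, 0]}
  ]
}}

```text
t: 6.48
tool_pos: [0.5695, -0.078, 0.3317]
eef_rot: [0.999, -0.04, -0.002, -0.0]
ft_force: [0.2, -1.1, -5.1]
grip_width: 0.0109
gripper_force: 78.6
```

{"fn": "send_rows", "kwargs": {
  "moves": [
    {"offset": [0, -0.33, 0], "twist": [0, 0, 0]},
    {"offset": [0, -0.67, 0], "twist": [0, 0, 0]},
    {"offset": [0, -1, 0], "twist": [0, 0, 0]},
    {"offset": [0, -1, 0], "twist": [0, 0, 0]}
  ]
}}

```text
t: 6.98
tool_pos: [0.5769, -0.0105, 0.3336]
eef_rot: [1.0, -0.015, -0.001, -0.012]
ft_force: [0.4, 0.4, -4.5]
grip_width: 0.0106
gripper_force: 78.6
```

{"fn": "send_rows", "kwargs": {
  "moves": [
    {"offset": [0, 0, 0], "twist": [0, 0, -0.1]},
    {"offset": [0, 0, 0], "twist": [0, 0, -0.25]},
    {"offset": [0, 0, 0], "twist": [0, 0, -0.4]},
    {"offset": [0, 0, 0], "twist": [0, 0, -0.55]},
    {"offset": [0, 0, 0], "twist": [0, 0, -0.7]},
    {"offset": [0, 0, 0], "twist": [0, 0, -0.76]}
  ]
}}

```text
t: 7.72
tool_pos: [0.5768, -0.0124, 0.3342]
eef_rot: [0.927, 0.374, 0.005, -0.011]
ft_force: [-0.1, 0.6, -5.4]
grip_width: 0.0105
gripper_force: 78.7
```

{"fn": "send_rows", "kwargs": {
  "moves": [
    {"offset": [0, 0, 0], "twist": [0, 0, -0.1]},
    {"offset": [0, 0, 0], "twist": [0, 0, -0.25]},
    {"offset": [0, 0, 0], "twist": [0, 0, -0.4]},
    {"offset": [0, 0, 0], "twist": [0, 0, -0.55]},
    {"offset": [0, 0, 0], "twist": [0, 0, -0.7]},
    {"offset": [0, 0, 0], "twist": [0, 0, -0.76]},
    {"offset": [0, 0, 0], "twist": [0, 0, -0.76]}
  ]
}}

```text
t: 8.6
tool_pos: [0.5768, -0.0122, 0.3342]
eef_rot: [0.711, 0.703, 0.008, -0.009]
ft_force: [0.7, -0.3, -4.7]
grip_width: 0.0108
gripper_force: 78.7
```

Run:
```python
from bench import state,snapshot
import pickle
from h import *
st=state();M=R.from_quat(st["eef_rot"]);p=st["tool_pos"];print(st["t"],p,M.as_matrix().round(4),st["ft_force"])
print("to (.5806,.229,.330) in tool units",M.inv().apply(np.array([.5806,.229,.33])-p)*10)
s=snapshot("wrist");pickle.dump(s,open("w3.pkl","wb"));cv2.imwrite("pics/w3.png",s["image"])
```

```text
8.6 [ 0.57680243 -0.01215692  0.33415973] [[ 1.200e-02  9.999e-01  0.000e+00]
 [ 9.996e-01 -1.200e-02  2.410e-02]
 [ 2.410e-02 -3.000e-04 -9.997e-01]] [ 0.65881171 -0.34906284 -4.66797939]
to (.5806,.229,.330) in tool units [2.41014633 0.00894482 0.09976459]
```

View pics/w3.png

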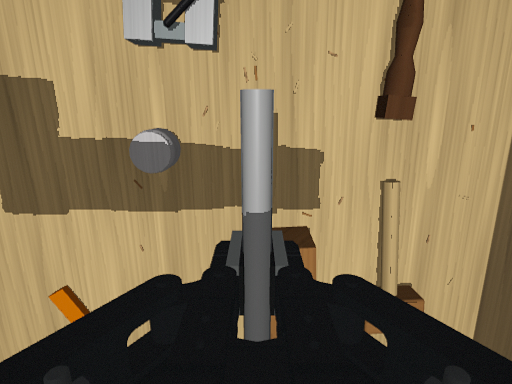

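The view shows the tool slightly tilted, because the arm hit the wrist-joint limit mid-carry. The bar is along column ~257, with the bed ahead at (170,25). I'll level it, turn and move over the holder.

{"fn": "send_rows", "kwargs": {
  "moves": [
    {"offset": [0, 0, 0], "twist": [0, -0.023, 0.045]},
    {"offset": [0, 0, 0], "twist": [0, -0.023, 0.045]}
  ]
}}

```text
t: 8.9
tool_pos: [0.5768, -0.0111, 0.3343]
eef_rot: [0.727, 0.687, 0.0, -0.0]
ft_force: [-0.4, -0.2, -4.4]
grip_width: 0.0106
gripper_force: 78.7
```

{"fn": "send_rows", "kwargs": {
  "moves": [
    {"offset": [0.2, 0, 0], "twist": [0, 0, 0]},
    {"offset": [0.5, -0.03, 0], "twist": [0, 0, 0]},
    {"offset": [0.8, -0.05, 0], "twist": [0, 0, 0]}
  ]
}}

```text
t: 9.28
tool_pos: [0.5762, 0.0706, 0.3344]
eef_rot: [0.727, 0.687, 0.0, -0.001]
ft_force: [0.6, 0.9, -5.4]
grip_width: 0.0103
gripper_force: 78.7
```

{"fn": "send_rows", "kwargs": {
  "moves": [
    {"offset": [0.3, 0, 0], "twist": [0, 0, 0]},
    {"offset": [0.6, -0.03, 0], "twist": [0, 0, 0]},
    {"offset": [0.8, -0.05, 0], "twist": [0, 0, 0]}
  ]
}}

```text
t: 9.65
tool_pos: [0.5755, 0.1515, 0.3343]
eef_rot: [0.726, 0.687, 0.0, -0.001]
ft_force: [-0.2, -0.5, -5.4]
grip_width: 0.0106
gripper_force: 78.7
```

{"fn": "send_rows", "kwargs": {
  "moves": [
    {"offset": [0.3, 0, 0], "twist": [0, 0, 0]},
    {"offset": [0.6, 0, 0], "twist": [0, 0, 0]},
    {"offset": [0.8, 0, 0], "twist": [0, 0, 0]},
    {"offset": [0.8, 0, 0], "twist": [0, 0, 0]},
    {"offset": [0.8, 0, 0], "twist": [0, 0, 0]},
    {"offset": [0.8, 0, 0], "twist": [0, 0, 0]}
  ]
}}

```text
t: 10.4
tool_pos: [0.5805, 0.2282, 0.3347]
eef_rot: [0.727, 0.686, -0.0, -0.0]
ft_force: [0.2, 0.7, -5.7]
grip_width: 0.0101
gripper_force: 78.6
```

Run:
```python
from bench import state,snapshot
import pickle
from h import *
st=state();M=R.from_quat(st["eef_rot"]);p=st["tool_pos"];print(st["t"],p,M.as_matrix().round(4),st["ft_force"])
w,a,b=[snapshot(k) for k in("wrist","side","top")];pickle.dump((w,a,b),open("h1.pkl","wb"))
c=lambda i,x,y,w,h,k:cv2.resize(i[y:y+h,x:x+w],None,fx=k,fy=k,interpolation=cv2.INTER_CUBIC)
tip=p-[0,0,.145]
for k in(a,b):print(proj(k,tip))
x=np.vstack([np.hstack([c(a["image"],200,150,100,100,3),c(b["image"],120,140,100,100,3)]),np.zeros((0,600,3),np.uint8)])
y=c(w["image"],0,0,512,384,.78)[:,:399]
o=np.zeros((600,800,3),np.uint8);o[:300,:600]=x;o[300:600,:399]=y[:300];
print(y.shape);cv2.imwrite("pics/h1.png",np.clip(o*1.3,0,255).astype(np.uint8));cv2.imwrite("pics/w4.png",w["image"])
```

```text
10.4 [0.58049227 0.2281941  0.33465261] [[ 5.790e-02  9.983e-01 -5.000e-04]
 [ 9.983e-01 -5.790e-02  3.000e-04]
 [ 3.000e-04 -5.000e-04 -1.000e+00]] [ 0.17692519  0.68529727 -5.74045883]
(np.float64(238.61285387437584), np.float64(202.61748504246688))
(np.float64(159.28921837618708), np.float64(186.7848840296244))
(300, 399, 3)
```

View pics/h1.png

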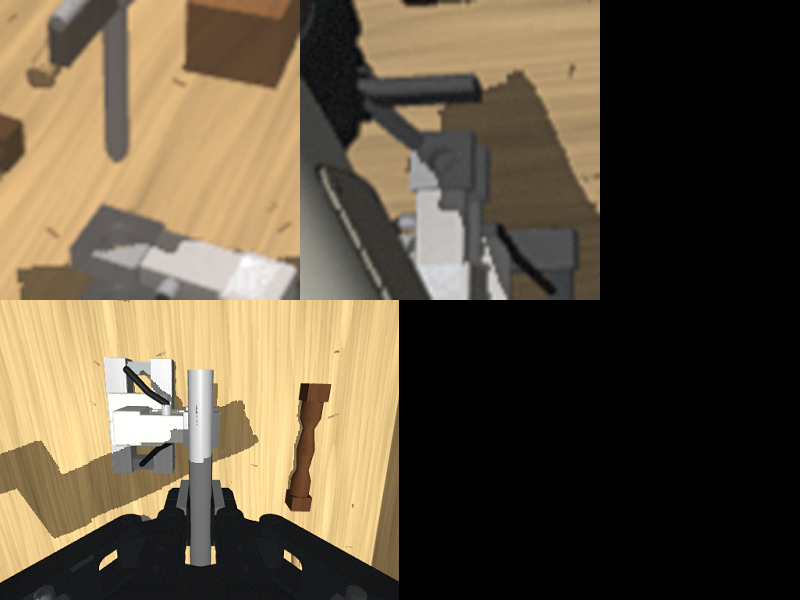

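Side crop: the post tip at pixel (239,202) sits straight above the bore at (239,229). The top crop shows the post running from the bar toward the collar. I'll fit the post axis in both views and the bed and bar directions in the wrist view.

Run:
```python
import pickle
from h import *
w,a,b=pickle.load(open("h1.pkl","rb"))
p=np.array([.5805,.2282,.3347])
sat=lambda i:(i.astype(int).max(2)-i.astype(int).min(2))
# side: per-row centre of post, compare with projection of the tool axis
m=sat(a["image"])<22
for r in range(166,202,5):
    x=np.nonzero(m[r,230:250])[0]+230
    z=[(abs(proj(a,[p[0],p[1],z])[1]-r),z) for z in np.arange(.18,.34,.0005)];zz=min(z)[1]
    print("side",r,x[0],x[-1],(x[0]+x[-1])/2,proj(a,[p[0],p[1],zz])[0].round(2),zz.round(3))
m=sat(b["image"])<22
for z in np.arange(.26,.31,.005):
    q0=np.array(proj(b,[p[0],p[1],z]));q1=np.array(proj(b,[p[0],p[1],z-.05]));t=(q1-q0)/np.linalg.norm(q1-q0);n=np.array([-t[1],t[0]])
    k=np.arange(-8,8.1,.25);pts=np.float32(q0+k[:,None]*n)
    v=cv2.remap(b["image"],pts[None,:,0],pts[None,:,1],cv2.INTER_LINEAR)[0].astype(int)
    s=v.max(1)-v.min(1);g=k[s<22];print("top",z.round(3),q0.round(1),n.round(2),(g.min(),g.max()) if len(g) else s[::4])
# bed left edge & bar in wrist
i=w["image"];m=(sat(i)<22)&(i.max(2)>110)
P=[]
for r in range(85,212,6):
    x=np.nonzero(m[r,110:240])[0]
    if len(x):P.append(plane(w,x[0]+110,r,.04)[:2])
P=np.float32(P);print(P[:3],P[-3:]);l=cv2.fitLine(P,cv2.DIST_HUBER,0,1e-4,1e-4).ravel();print("bed yaw(y axis) deg",np.degrees(np.arctan(l[1]/l[0])))
Q=[]
for r in range(100,180,6):
    x=np.nonzero(sat(i)[r,235:280]<22)[0]+235
    Q.append([(x[0]+x[-1])/2,x[0],x[-1],r])
print(Q[::4]);Q=np.float32([plane(w,q[0],q[3],.344)[:2] for q in Q]);l=cv2.fitLine(Q,cv2.DIST_HUBER,0,1e-4,1e-4).ravel();print("bar",np.degrees(np.arctan(l[1]/l[0])))
```

```text
side 166 235 241 238.0 237.86 0.28
side 171 235 241 238.0 237.97 0.268
side 176 235 241 238.0 238.07 0.256
side 181 235 241 238.0 238.17 0.244
side 186 235 241 238.0 238.27 0.232
side 191 235 241 238.0 238.37 0.22
side 196 235 241 238.0 238.48 0.207
side 201 236 241 238.5 238.57 0.194
top 0.26 [150.3 179.4] [-0.63  0.78] (np.float64(-8.0), np.float64(3.5))
top 0.265 [149.5 178.9] [-0.63  0.78] (np.float64(-8.0), np.float64(3.75))
top 0.27 [148.8 178.3] [-0.63  0.78] (np.float64(-8.0), np.float64(3.75))
top 0.275 [148.1 177.7] [-0.63  0.78] (np.float64(-8.0), np.float64(3.5))
top 0.28 [147.4 177.1] [-0.63  0.78] (np.float64(-8.0), np.float64(3.75))
top 0.285 [146.6 176.5] [-0.63  0.78] (np.float64(-8.0), np.float64(3.75))
top 0.29 [145.9 175.9] [-0.63  0.78] (np.float64(-8.0), np.float64(4.75))
top 0.295 [145.1 175.3] [-0.63  0.78] (np.float64(-8.0), np.float64(5.75))
top 0.3 [144.3 174.6] [-0.63  0.78] (np.float64(-8.0), np.float64(8.0))
top 0.305 [143.5 174. ] [-0.63  0.78] (np.float64(-8.0), np.float64(8.0))
[[0.43035695 0.3259043 ]
 [0.42914703 0.31871927]
 [0.4292021  0.3113861 ]] [[0.42040882 0.20084089]
 [0.4190373  0.19233236]
 [0.4190412  0.1836476 ]]
bed yaw(y axis) deg 85.50334
[[np.float64(257.0), np.int64(241), np.int64(273), 100], [np.float64(257.0), np.int64(241), np.int64(273), 124], [np.float64(257.0), np.int64(235), np.int64(279), 148], [np.float64(257.0), np.int64(235), np.int64(279), 172]]
bar 86.66734
```

{"fn": "send_rows", "kwargs": {
  "moves": [
    {"offset": [0.005, 0, 0.1], "twist": [0, 0, 0.019]},
    {"offset": [0.005, 0, 0.3], "twist": [0, 0, 0.019]},
    {"offset": [0.005, 0, 0.5], "twist": [0, 0, 0.019]},
    {"offset": [0.005, 0, 0.6], "twist": [0, 0, 0.019]},
    {"offset": [0.005, 0, 0.6], "twist": [0, 0, 0.019]},
    {"offset": [0.005, 0, 0.6], "twist": [0, 0, 0.019]}
  ]
}}

```text
t: 11.3
tool_pos: [0.5808, 0.2299, 0.2753]
eef_rot: [0.734, 0.68, 0.001, -0.0]
ft_force: [-0.8, -0.5, -5.5]
grip_width: 0.0104
gripper_force: 78.5
```

Run:
```python
from bench import state,snapshot
import pickle
from h import *
st=state();M=R.from_quat(st["eef_rot"]).as_matrix();p=st["tool_pos"];print(st["t"],p,M.round(4),st["ft_force"])
a=snapshot("side");b=snapshot("top");pickle.dump((a,b),open("h2.pkl","wb"))
for k in(a,b):print(proj(k,p-[0,0,.145]),proj(k,[.5804,.2288,.12]))
c=lambda i,x,y,w,h,k:cv2.resize(i[y:y+h,x:x+w],None,fx=k,fy=k,interpolation=cv2.INTER_CUBIC)
cv2.imwrite("pics/h2.png",np.clip(1.6*np.hstack([c(a["image"],215,190,50,75,8),c(b["image"],140,160,50,75,8)]),0,255).astype(np.uint8))
```

```text
11.3 [0.58075747 0.22988851 0.2753262 ] [[ 7.650e-02  9.971e-01  8.000e-04]
 [ 9.971e-01 -7.650e-02  1.200e-03]
 [ 1.300e-03  7.000e-04 -1.000e+00]] [-0.84267767 -0.54103868 -5.52031426]
(np.float64(238.6355542928622), np.float64(224.98201074542862)) (np.float64(239.06394647981202), np.float64(228.32208879345222))
(np.float64(165.09215961613899), np.float64(192.03178825291303)) (np.float64(166.588269150795), np.float64(192.96865812298694))
```

View pics/h2.png

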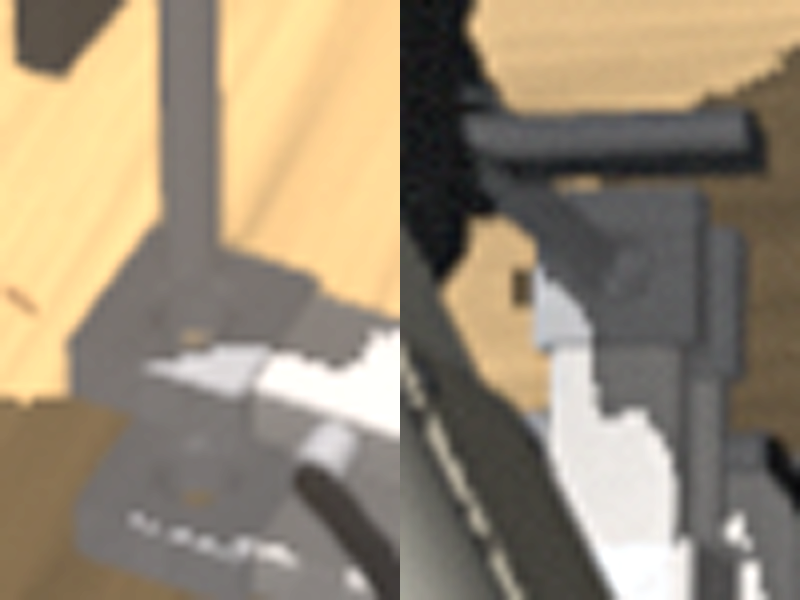

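The side crop shows the post axis at x≈190 of the crop, centred on the collar's bore rim (147–235). In the top crop the tip points into the rim at about (627,270). I'll go down through the upper collar.

{"fn": "send_rows", "kwargs": {
  "moves": [
    {"offset": [0, 0, 0.06], "twist": [0, 0, 0]},
    {"offset": [0, 0, 0.12], "twist": [0, 0, 0]},
    {"offset": [0, 0, 0.18], "twist": [0, 0, 0]},
    {"offset": [0, 0, 0.24], "twist": [0, 0, 0]},
    {"offset": [0, 0, 0.24], "twist": [0, 0, 0]}
  ]
}}

```text
t: 12.02
tool_pos: [0.5801, 0.2295, 0.2495]
eef_rot: [0.734, 0.68, -0.001, -0.001]
ft_force: [-0.5, -0.9, -5.9]
grip_width: 0.0103
gripper_force: 78.6
```

Tip at about 0.105, inside the upper bore with no contact force. I'll continue to just above the lower collar.

{"fn": "send_rows", "kwargs": {
  "moves": [
    {"offset": [0, 0, 0.08], "twist": [0, 0, 0]},
    {"offset": [0, 0, 0.16], "twist": [0, 0, 0]},
    {"offset": [0, 0, 0.24], "twist": [0, 0, 0]},
    {"offset": [0, 0, 0.32], "twist": [0, 0, 0]},
    {"offset": [0, 0, 0.4], "twist": [0, 0, 0]},
    {"offset": [0, 0, 0.4], "twist": [0, 0, 0]},
    {"offset": [0, 0, 0.4], "twist": [0, 0, 0]}
  ]
}}

```text
t: 12.9
tool_pos: [0.5803, 0.2298, 0.2105]
eef_rot: [0.734, 0.68, -0.0, -0.001]
ft_force: [0.3, 0.3, -5.4]
grip_width: 0.0106
gripper_force: 78.6
```

{"fn": "send_rows", "kwargs": {
  "moves": [
    {"offset": [0, 0, 0.06], "twist": [0, 0, 0]},
    {"offset": [0, 0, 0.12], "twist": [0, 0, 0]},
    {"offset": [0, 0, 0.18], "twist": [0, 0, 0]},
    {"offset": [0, 0, 0.2], "twist": [0, 0, 0]},
    {"offset": [0, 0, 0.2], "twist": [0, 0, 0]}
  ]
}}

```text
t: 13.52
tool_pos: [0.5802, 0.2296, 0.1901]
eef_rot: [0.734, 0.68, -0.0, -0.001]
ft_force: [-0.2, -0.5, -5.8]
grip_width: 0.0105
gripper_force: 78.7
```

{"fn": "send_rows", "kwargs": {
  "moves": [
    {"offset": [0, 0, 0.06], "twist": [0, 0, 0]},
    {"offset": [0, 0, 0.12], "twist": [0, 0, 0]},
    {"offset": [0, 0, 0.18], "twist": [0, 0, 0]},
    {"offset": [0, 0, 0.2], "twist": [0, 0, 0]},
    {"offset": [0, 0, 0.2], "twist": [0, 0, 0]},
    {"offset": [0, 0, 0.2], "twist": [0, 0, 0]},
    {"offset": [0, 0, 0.2], "twist": [0, 0, 0]}
  ]
}}

```text
t: 14.4
tool_pos: [0.5802, 0.2298, 0.1705]
eef_rot: [0.734, 0.68, -0.0, -0.0]
ft_force: [0.4, -0.3, -5.7]
grip_width: 0.0105
gripper_force: 78.6
```

Run:
```python
from bench import state,snapshot
import pickle
from h import *
st=state();M=R.from_quat(st["eef_rot"]).as_matrix();p=st["tool_pos"];print(st["t"],p,M.round(4),st["ft_force"],st["moment"])
a,b,w=[snapshot(k) for k in("side","top","wrist")];pickle.dump((a,b,w),open("h3.pkl","wb"))
bp=p*[1,1,0]+[0,0,.15]
print(proj(a,bp),proj(a,[p[0],p[1],.025]))
c=lambda i,x,y,w,h,k:cv2.resize(i[y:y+h,x:x+w],None,fx=k,fy=k,interpolation=cv2.INTER_CUBIC)
i=w["image"]
o=np.hstack([c(a["image"],205,180,75,100,5.5),c(i,0,0,400,550,1)[:550,:0]])
o=np.hstack([o,np.pad(i[:384,60:440],((0,o.shape[0]-384),(0,0),(0,0)))])
print(o.shape);cv2.imwrite("pics/h3.png",np.clip(1.4*o,0,255).astype(np.uint8))
sat=i.astype(int).max(2)-i.astype(int).min(2);m=(sat<22)&(i.max(2)>110)
P=[(np.nonzero(m[r,:240])[0][:1],r) for r in range(20,250,6)];P=[(int(x[0]),r) for x,r in P if len(x)];print(P)
```

```text
14.4 [0.58022329 0.22978531 0.17052314] [[ 7.630e-02  9.971e-01 -8.000e-04]
 [ 9.971e-01 -7.630e-02  6.000e-04]
 [ 5.000e-04 -8.000e-04 -1.000e+00]] [ 0.38953415 -0.34736509 -5.73190099] [-0.30479116 -0.07152764 -0.01055719]
(np.float64(238.74837980221633), np.float64(217.94571185724885)) (np.float64(239.61292912885753), np.float64(259.94593355697384))Traceback (most recent call last):
  File "<stdin>", line 10, in <module>
    return _nx.concatenate(arrs, 1, dtype=dtype, casting=casting)
           ~~~~~~~~~~~~~~~^^^^^^^^^^^^^^^^^^^^^^^^^^^^^^^^^^^^^^^
ValueError: all the input array dimensions except for the concatenation axis must match exactly, but along dimension 0, the array at index 0 has size 550 and the array at index 1 has size 384
```

Run:
```python
import pickle
from h import *
a,b,w=pickle.load(open("h3.pkl","rb"))
i=w["image"]
o=np.hstack([cv2.resize(a["image"][180:280,205:275],None,fx=5.5,fy=5.5,interpolation=cv2.INTER_CUBIC),np.pad(i[:,60:460],((0,166),(0,0),(0,0)))])
cv2.imwrite("pics/h3.png",np.clip(1.4*o,0,255).astype(np.uint8))
sat=i.astype(int).max(2)-i.astype(int).min(2);m=(sat<22)&(i.max(2)>110)
P=[]
for r in range(20,250,5):
    x=np.nonzero(m[r,:240])[0]
    if len(x):P.append((int(x[0]),r))
print(P[::4]);Q=np.float32([plane(w,u,v,.04)[:2] for u,v in P]);print(Q[::6])
l=cv2.fitLine(Q,cv2.DIST_HUBER,0,1e-4,1e-4).ravel();print(np.degrees(np.arctan(l[1]/l[0])))
```

```text
[(50, 65), (53, 85), (57, 105), (60, 125), (62, 145), (65, 165), (49, 185), (51, 205), (55, 225), (59, 245)]
[[0.43106085 0.33739156]
 [0.42929417 0.31571737]
 [0.4274354  0.2929135 ]
 [0.42384458 0.2690156 ]
 [0.4057984  0.24490744]
 [0.40225548 0.2182354 ]
 [0.40028134 0.18987401]]
75.61547
```

View pics/h3.png

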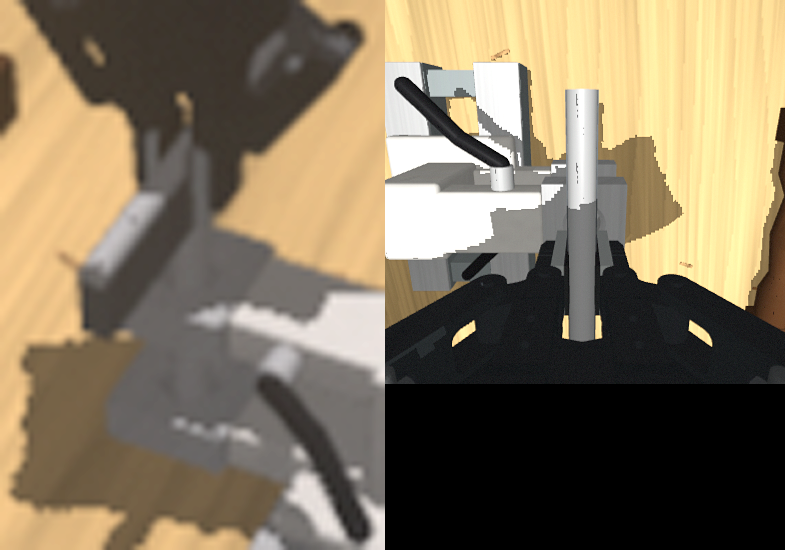

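The post runs through both collars: in the side crop it enters the upper bore and shows between the collars at about (190,370), on the axis. The bar is parallel to the bed (85.6° against 85.4°) and about 30 mm above the collar, with no contact load. I'm handing in now.

```bash
python3 -c "
from bench import close_job
print(close_job())"
```

```text
the job is handed in; nothing more can be done
None
```

I handed in the job with the long rest still gripped, its post down through both collars, its bar parallel to the bed to within about 0.3° and about 30 mm above the upper collar; nothing else was touched as far as I could see, and no verdict came back.

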